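# Bring a hanging viscometer spindle over its sample cup and steady it

## Task

Take the overhead carriage by its black tab, pull the hanging viscometer spindle over the parking bar and bring it along the rail to above the centre of the deeper, narrower steel cup (not the shallow dish). Stop it there with its swing damped out, hanging practically still over the cup for several seconds, then let go of the tab and leave it so, with the gripper withdrawn. Move it only by the carriage: never touch the swinging unit itself, never let it swing wildly or knock back against the parking bar after it has come over, and leave the bottle, jar and spatula alone.

Things in the scene. Friction and masses are not known exactly. Their poses are not given: they have to be found in the camera images.
- rail: Rail stand fixed on the bench: a square aluminium bar (22 mm) along its own y axis, bar centre 265 mm above the bench, on two blue posts 310 mm either side of the middle, posts 276 mm high. Origin on the bench under the middle of the bar; x points away from the robot at yaw 0; the stand may be yawed by up to 0.15 rad.
- carriage (a joint): Travel (m) of the blue carriage along the rail's +y (to the robot's left), stops at -0.03 and 0.46; at 0 the carriage centre is at y = -0.20 m in the rail's frame. The carriage weighs 0.4 kg, sliding friction about 1 N, and it stays where it is left.
- handle (a point): Point to grip on the carriage: on the centre line of the black upright tab, 17 mm below its top. The tab measures 30 mm (along rail x) by 18 mm (along rail y) by 50 mm high, its top 335 mm above the bench; this point is 318 mm above the bench. Grip it from above with the fingers closing along the rail (rail y). The carriage top is at 285 mm.
- pivot (a point): Pivot of the swinging unit, on the carriage, 100 mm beyond the rail (rail +x) and 275 mm above the bench. It moves with the carriage and has the same rail y as the tab.
- swing (a joint): Angle (rad) of the swinging unit (head, shaft, bob) about its nearly frictionless pivot, axis along rail x: 0 = plumb, positive = bob towards rail +y; free to 0.7 either way. Natural period near 1.85 s (1.6 to 2.1 s as the bob's mass varies); a swing left alone dies out only over about a minute. A carriage acceleration a along rail +y acts as if plumb were at -a/9.81.
- bob: Bob at the lower end of the shaft: steel cylinder 34 mm in diameter, 46 mm high, ending below in an 8 mm radius ball. Origin at the ball's centre, 195 mm below the pivot (80 mm above the bench when plumb); the bob's body is from 10 to 56 mm above the origin. Nominal 0.28 kg.
- head: Grey drive head at the top of the swinging unit, 44 x 60 x 70 mm, 0.45 kg, origin at its centre, 75 mm above the pivot; its top reaches 385 mm above the bench. Whole unit nominally 0.77 kg, inertia about the pivot 0.0105 kg m2, gravity stiffness 0.122 N m/rad.
- park_bar (a point): Middle of the parking bar: fixed polished steel bar, radius 6 mm, along rail x, axis 71.5 mm above the bench, at rail x = 0.10, y = -0.155. At the start the bob hangs 30 to 60 mm to its rail -y side. Pulled to +y, the ball under the bob is held back by it and the unit leans, until at about -0.25 rad it slips over and swings free.
- park: Steel parking rest that carries the parking bar: base plate and two cheeks, 76 mm high. Origin on the bench under the bar.
- cup: Target: the deeper and narrower steel cup, outside radius 40 mm at the rim, 55 mm high, fixed on the bench under the path of the bob. Origin at the centre of its underside.
- dish: Not the target: the shallow wide steel dish, radius 54 mm, 26 mm high, fixed on the bench under the path of the bob. Origin at the centre of its underside. The two vessels may have changed places.
- reagent: Bystander: amber bottle, 68 mm in diameter, 150 mm high, origin under its centre.
- jar: Bystander: white jar, 72 mm in diameter, 80 mm high, origin under its centre.
- spatula: Bystander: spatula lying on the bench near the rail, about 0.25 m long.
Mind the look-alikes: they are no part of the job. Leave any pink or turquoise look-alike of the cup alone.

How it is judged:
By the outcome, as a careful person would: the job done as asked, in the order asked, and still so for the second after the job is handed in, with the robot touching nothing.
It also fails if it takes over 54 s, if anything falls off the work surface, if the arm or the gripper's body presses on something with over 40 N, if the wrist force passes 120 N, or if a joint passes its speed limit or range.

## Robot

A 6-joint arm with a two-finger parallel gripper is mounted at the origin on the work surface. World frame = base frame: x ahead of the robot, y to its left, z up, the work surface at z = 0. Lengths are in m, angles in rad, forces in N, time in s.
With the tool pointing down it reaches from about 0.35 to 1 m from the base axis. Payload 7.1 kg.
Tool frame: the origin (TCP) lies between the finger pads; the fingertips stand 22 mm ahead of it and the grasp point (between the pads) lies 3 mm ahead of it; z points along the fingers, y is the line along which they close (so a half turn about z gives the same grasp; the last joint's range is limited). The gripper opens to 85 mm and grips with 20 to 120 N. Pads are 22 mm wide; open, the fingers measure 114 mm over their backs; the gripper's body (76 mm by 85 mm) begins 54 mm behind the grasp point. The pads swing forward as they close: fully open they stand 13 mm farther back than shut.
Start: joints at [-1.201, 0.423, 1.63, -0, 1.089, -0.019], TCP at [0.237, -0.578, 0.253] pointing down, gripper open.
Joint ranges: [-3, 3], [-0.9, 2.11], [0.09, 2.58], [-1.31, 4.45], [0.11, 2.69], [-2.54, 2.54]. Speed limits (rad/s): [2.39, 2.39, 3.01, 3.14, 3.14, 3.14].

## Interface

Orientations are given as a rotation vector (axis times angle).
In Python, from rig import manip gives the robot as it stands. The module is installed in compiled form; this text tells all that it offers. Calls block until the motion is done:
- manip.move_to(position, orientation): joint-space move of the TCP to a pose.
- manip.servo_line(position, orientation=None, rate=0.15): straight line of the TCP; orientation=None keeps the orientation; rate is the mean speed in m/s.
- manip.set_joints(angles): joint-space move.
- manip.command_gripper(opening, f_grip=None): finger opening in m; f_grip is the grip in N (None keeps the last); returns when the fingers have stopped.
- manip.hold(seconds).
- manip.solve_ik(position, orientation): joint angles nearest the present ones, or None.
- manip.camera(name): name is "side" or "top"; returns a dict with "image" (400x640x3 uint8, red, green, blue), "fx", "fy", "cx", "cy" (pixels), "cam_to_world" (4x4, takes a point from camera to world coordinates). Camera axes: x right, y down, z forward; pixel columns grow to the right and rows downward; lengths in m; the calibration is good to about 2 mm. A picture is of the moment at which its call begins. There is no depth.
A pose or a line that the arm cannot do raises manip.IKError and nothing moves.
- manip.sign_off(): hands the job in; it is judged then, once.
Readings, each from a call of its own:
- manip.get_time(): time.
- manip.get_joint_positions(): joint angles.
- manip.get_joint_vel(): joint speeds.
- manip.get_tau(): joint torques, N m.
- manip.get_position(): TCP position.
- manip.get_ee_rot(): TCP orientation.
- manip.get_contact_force(): force on the tool from outside, world axes, zero at the start.
- manip.get_torque(): the same for the moment, N m.
- manip.get_width(): finger opening in m.
- manip.get_grip_force(): force on a finger pad.
Only numpy, scipy, OpenCV 4.12 (cv2) and the standard library are available. Lean on these libraries where they do the work, as an engineer would, in place of code of your own. Each camera call takes 0.05 s, during which the arm holds its last target. There are 200 camera calls.

## Working session

There is one attempt and no reset: what is moved stays moved. The work goes in short steps, each a Python script; the robot and the scene stay as the last script left them, time stands still between calls to the robot, and variables do not carry over. Pictures are saved under pics/ and viewed, at most 10 in all, crops included, and the job is handed in when it is done.

```bash
mkdir -p pics; python3 - <<'E'
from rig import manip
import cv2,pickle
d={}
for n in("side","top"):
    c=manip.camera(n);d[n]=c
    cv2.imwrite(f"pics/{n}0.png",c["image"][:,:,::-1])
    print(n,c["fx"],c["fy"],c["cx"],c["cy"]);print(c["cam_to_world"].round(4))
pickle.dump(d,open("c0.pkl","wb"))
print(manip.get_time(),manip.get_ee_rot())
E
```

```text
side 495.1220327540448 495.1220327540448 317.7160256785266 206.07595217552907
[[-0.8848 -0.3075  0.3501  0.0332]
 [-0.4659  0.6    -0.6504  0.9516]
 [-0.0101 -0.7385 -0.6741  1.1071]
 [ 0.      0.      0.      1.    ]]
top 388.8707807822467 388.8707807822467 308.23968941312614 195.64521484651402
[[ 2.7200e-02 -9.7940e-01  2.0000e-01  3.4160e-01]
 [-9.9960e-01 -2.7700e-02  1.0000e-04  7.6400e-02]
 [ 5.5000e-03 -1.9990e-01 -9.7980e-01  1.1127e+00]
 [ 0.0000e+00  0.0000e+00  0.0000e+00  1.0000e+00]]
0.1 [-3.08105791e+00 -6.06586207e-01  3.85895525e-04]
```

View pics/top0.png

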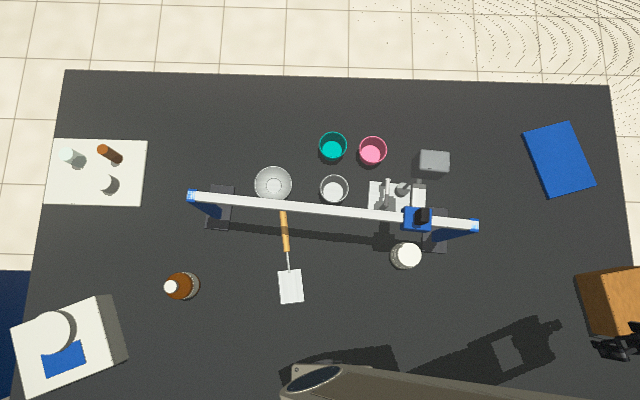

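View pics/side0.png

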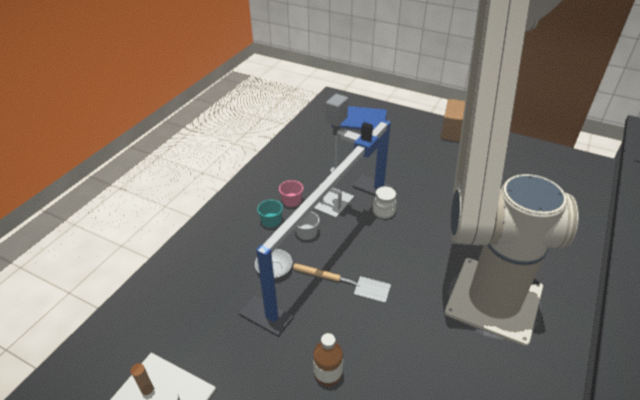

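Top view: the white rail runs from the post at (192,195) to the post at (475,226). The carriage and tab are near (418,215) and the grey head at (434,160). Candidates for the cup are the steel cup (334,189), the wide shallow dish (273,184), turquoise (333,145) and pink (372,150). I choose (334,189), narrow, deep and uncoloured. I'll check it in a close crop.

```bash
python3 - <<'E'
import cv2,pickle,numpy as np
d=pickle.load(open("c0.pkl","rb"))
t=d["top"]["image"][:,:,::-1]; s=d["side"]["image"][:,:,::-1]
a=cv2.resize(t[165:245,180:490],None,fx=2.58,fy=2.58,interpolation=cv2.INTER_CUBIC)
b=cv2.resize(t[165:215,300:360],None,fx=6,fy=6,interpolation=cv2.INTER_CUBIC)
c=cv2.resize(t[190:240,395:455],None,fx=6,fy=6,interpolation=cv2.INTER_CUBIC)
o=np.zeros((a.shape[0]+300,800,3),np.uint8);o[:a.shape[0],:a.shape[1]]=a;o[a.shape[0]:,:360]=b;o[a.shape[0]:,380:740]=c
cv2.imwrite("pics/crop1.png",o)
print(a.shape)
E
```

```text
(206, 800, 3)
```

View pics/crop1.png

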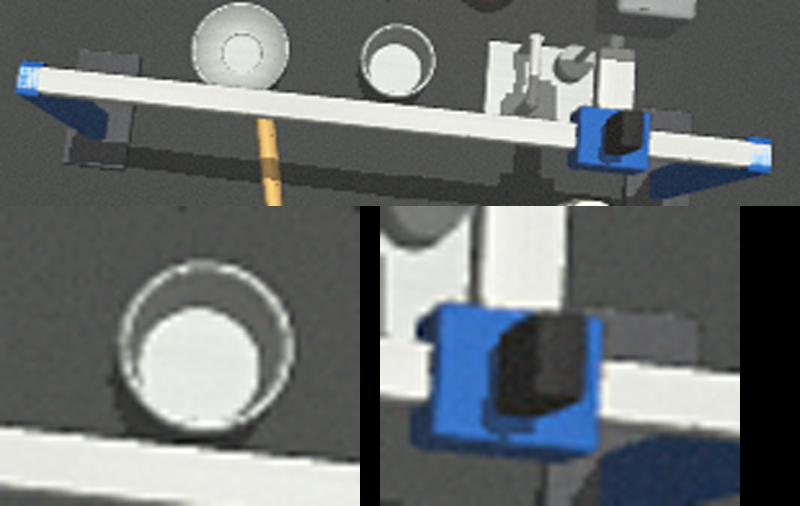

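Crop: the steel cup is circular and deep, with its rim centre near (334,188). The dish is wide and shallow near (273,184). The tab's top face is near (425,216), and the blue post tops are at (191,195) and (475,225).

```bash
cat >h.py <<'E'
import numpy as np,cv2
def ray(c,u,v,z):
    M=c["cam_to_world"];d=M[:3,:3]@np.array([(u-c["cx"])/c["fx"],(v-c["cy"])/c["fy"],1.]);o=M[:3,3]
    return o+d*(z-o[2])/d[2]
def proj(c,p):
    M=c["cam_to_world"];q=M[:3,:3].T@(np.asarray(p)-M[:3,3])
    return np.array([c["fx"]*q[0]/q[2]+c["cx"],c["fy"]*q[1]/q[2]+c["cy"]])
E
python3 - <<'E'
import pickle,numpy as np,cv2
from h import *
d=pickle.load(open("c0.pkl","rb"));t=d["top"];im=t["image"].astype(int)
# rail: centre of white run per column
P=[]
for u in list(range(205,255))+list(range(295,365)):
    v0=195+(u-191)*30/284
    vs=np.arange(int(v0)-9,int(v0)+10);col=im[vs,u].min(1)
    w=np.clip((col-80)/130,0,1); m=abs(vs-v0)<8
    P.append(ray(t,u,(vs*w)[m].sum()/w[m].sum(),.276)[:2])
P=np.array(P);vx,vy,x0,y0=cv2.fitLine(P.astype(np.float32),cv2.DIST_HUBER,0,.01,.01).ravel()
if vy<0: vx,vy=-vx,-vy
ey=np.array([vx,vy]);ex=np.array([vy,-vx]);o=np.array([x0,y0]);yaw=np.arctan2(-vx,vy)
res=(P-o)@ex;print("yaw",yaw,"res",res.std())
hsv=cv2.cvtColor(t["image"],cv2.COLOR_RGB2HSV)
e=[]
for u,v in((191.2,194.8),(475,224.7)):
    p=ray(t,u,v,.276)[:2];e.append((p-o)@ey);print("post",p,(p-o)@ex,e[-1])
print("len",e[0]-e[1]); o=o+ey*(e[0]+e[1])/2; print("rail origin",o)
# cup
g=t["image"];
cup=ray(t,334.1,188.1,.055)[:2];print("cup",cup,"rail frame",(cup-o)@ex,(cup-o)@ey, "diam",np.linalg.norm(ray(t,319.5,188,.055)-ray(t,348.8,188,.055)))
dish=ray(t,180+240/2.58,165+45/2.58,.026)[:2];print("dish",(dish-o)@ex,(dish-o)@ey)
# tab
sub=g[200:232,405:445];V=sub.max(2)
print(V[::1,8:36])
for k in (0,):
    p=ray(t,425,215.5,.335)[:2];print("tab",p,(p-o)@ex,(p-o)@ey)
np.savez("fr.npz",o=o,ex=ex,ey=ey,cup=cup)
E
```

```text
yaw -0.07816358 res 0.00015956517224570147
post [0.50705998 0.33309544] 0.00019864020032694005 0.1998975689668682
post [ 0.45839349 -0.28668395] 7.560996197031824e-05 -0.42178959504501506
len 0.6216871640118833
rail origin [0.48259003 0.02321645]
cup [0.58104319 0.00499091] rail frame 0.0995756854618957 -0.01048227888394634 diam 0.0817232216551335
dish 0.10419081070878801 0.1639986027874744
[[247 240 240 235 237 233 234 234 233 235 232 229 175  73  74  85  86  82
   87  83  83  85  83  82  83  82  81  80]
 [244 241 236 235 238 233 233 236 232 235 236 231 169  73  78  86  80  81
   85  83  84  84  79  85  80  79  85  82]
 [242 241 240 236 237 234 233 236 233 235 235 231 154  78  83  87  85  84
   85  86  82  81  83  83  83  84  82  83]
 [245 241 237 237 238 235 234 234 235 233 235 232 151  76  83  81  80  85
   83  80  82  83  81  84  83  83  78  80]
 [245 243 239 238 236 234 235 237 235 236 234 232 160  78  81  82  86  80
   83  79  87  82  79  80  86  81  84  79]
 [249 246 242 237 239 235 238 237 236 237 238 227 126  76  82  84  81  80
   80  81  81  81  83  80  82  84  81  84]
 [23
[... 2412 characters left out ...]
125  95  96  98 105 111 113 118 119 124]
 [112 108 112 112 104 107 104 135 202 196 197 201 198 196 197 193 198 188
  126  96  98  97  93  89  90  86  91  87]
 [173 162 110 150 193 197 194 196 205 201 198 201 199 196 197 195 197 190
  133  99 101 105 100  99 103  98  91  86]
 [ 97 104 110 124 149 159 166 167 178 179 177 184 190 194 197 203 205 193
  134  97 100 100 100  85  87  74  72  76]
 [ 79  80  81  84  84  85  82  89  89  91  95 106 121 133 147 157 165 162
  102  98  94  85  80  70  73  71  78  75]
 [ 76  82  81  73  77  78  73  73  73  73  73  72  78  80  85  85  95 102
   96  81  75  75  69  75  73  74  71  73]]
tab [ 0.46608501 -0.16081385] -0.0020848029831956514 -0.18475719620624778
```

```bash
cat >>h.py <<'E'
from rig import manip
from scipy.spatial.transform import Rotation as R
F=np.load("fr.npz");o,ex,ey=F["o"],F["ex"],F["ey"];YT=float((F["cup"]-o)@ey);ZG=.324
def W(x,y,z): return np.r_[o+ex*x+ey*y,z]
def ypos(): return float((manip.get_position()[:2]-o)@ey)
Rm=lambda s: np.c_[-s*np.r_[ex,0],s*np.r_[ey,0],[0,0,-1.]]
def rv(s): return R.from_matrix(Rm(s)).as_rotvec()
E
python3 - <<'E'
from h import *
import pickle
d=pickle.load(open("c0.pkl","rb"))
yt=-.1848
print("side proj cup rim",proj(d["side"],np.r_[F["cup"],.055]),"tab top",proj(d["side"],W(0,yt,.335)),"head",proj(d["side"],W(.1,yt,.35)))
for s in(1,-1): print(s,np.round(manip.solve_ik(W(0,yt,ZG),rv(s)),2) if manip.solve_ik(W(0,yt,ZG),rv(s)) is not None else None)
p=manip.get_position()
manip.servo_line(np.r_[p[:2],.48],rate=.25)
q=manip.get_joint_positions()
def d6(s):
    k=manip.solve_ik(W(0,yt,.47),rv(s)); return 9 if k is None else np.abs(np.array(k)-q).max()
s=min((1,-1),key=d6);print("s",s,d6(s))
manip.move_to(W(0,yt,.47),rv(s))
manip.command_gripper(.06)
print(manip.get_time(),manip.get_position(),W(0,yt,.47))
c=manip.camera("side");pickle.dump((s,c),open("c1.pkl","wb"))
i=c["image"][60:260,230:430,::-1]
c2=manip.camera("top")["image"][165:245,350:470,::-1]
A=cv2.resize(i,(600,600),interpolation=cv2.INTER_CUBIC)
cv2.imwrite("pics/s1.png",A); cv2.imwrite("pics/t1.png",cv2.resize(c2,None,fx=5,fy=5))
E
```

```text
side proj cup rim [306.90824992 219.3395982 ] tab top [367.81272822 124.14930654] head [337.35224358 109.750724  ]
1 [-0.36  0.15  1.84  0.    1.16 -1.85]
-1 [-0.36  0.15  1.84 -0.    1.16  1.29]
s -1 1.3126800324688523
3.275 [ 0.46811855 -0.16131346  0.46994425] [ 0.4681601  -0.16101932  0.47      ]
```

View pics/s1.png

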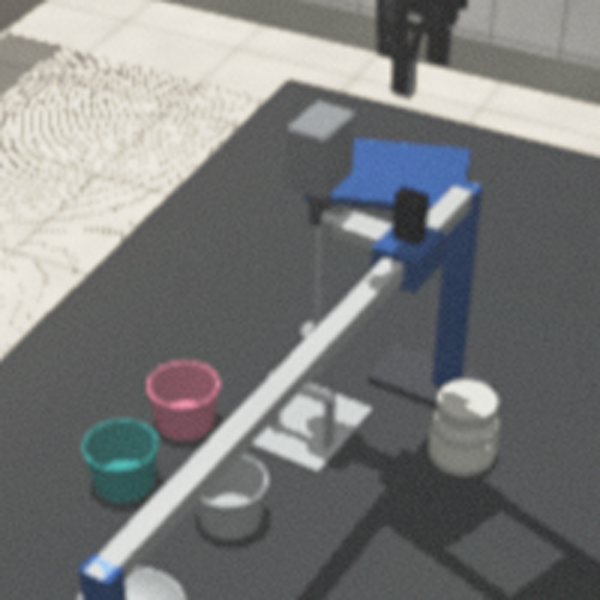

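The tab top sits at (367,123) and the head top face is the light patch at (337,100). The steel cup at about (308,221) agrees with the projected tab, head and cup. The bob is partly hidden behind the rail, so I'll track the head's light top face. Next I grip.

```bash
cat >>h.py <<'E'
TH=np.linspace(-.6,.6,241); BIAS=0.
def theta(y,raw=False):
    c=manip.camera("side"); t=manip.get_time()-.05
    P=np.array([proj(c,W(.1,y,.275)+.11*np.r_[-np.sin(a)*ey,np.cos(a)]) for a in TH])
    g=cv2.cvtColor(c["image"],cv2.COLOR_RGB2HSV).astype(int)
    m=((g[...,2]>105)&(g[...,2]<215)&(g[...,1]<60)).astype(np.uint8)
    L=P.min(0).astype(int)-14;H=P.max(0).astype(int)+15
    w=np.zeros_like(m);w[L[1]:H[1],L[0]:H[0]]=m[L[1]:H[1],L[0]:H[0]]
    n,lab,st,ce=cv2.connectedComponentsWithStats(w)
    best=None
    for k in range(1,n):
        if 60<st[k,4]<600:
            e=np.linalg.norm(P-ce[k],axis=1);j=e.argmin()
            if best is None or e[j]<best[0]: best=(e[j],k,st[k,4])
    if best is None or best[0]>9: return t,np.nan
    j0=len(TH)//2;u=P[j0+20]-P[j0-20];s=TH[j0+20]-TH[j0-20]
    # project onto local direction at nearest grid point
    e=np.linalg.norm(P-ce[best[1]],axis=1);j=int(np.clip(e.argmin(),1,len(TH)-2))
    du=(P[j+1]-P[j-1])/(TH[j+1]-TH[j-1]); a=TH[j]+(ce[best[1]]-P[j])@du/(du@du)
    if raw: print("match err px",best[0],"area",best[2],"centroid",ce[best[1]],"px/rad",np.linalg.norm(du)); cv2.imwrite("pics/dbg.png",c["image"][:,:,::-1])
    return t,a-BIAS
E
python3 - <<'E'
from h import *
import pickle
s=-1
manip.servo_line(W(0,-.1848,ZG),rate=.15)
manip.command_gripper(.0,40)
y=ypos();p=manip.get_position();print(manip.get_time(),"y",y,"x",(p[:2]-o)@ex,p[2],"w",manip.get_width(),"F",manip.get_contact_force().round(2),manip.get_grip_force())
theta(y,True)
print([round(theta(y)[1],4) for _ in range(5)])
cv2.imwrite("pics/s2.png",cv2.resize(cv2.imread("pics/dbg.png")[40:240,230:430],(600,600)))
E
```

```text
4.95 y -0.18488860143891547 x 0.00024152289738436073 0.32465594799308484 w 0.0174634096529918 F [-1.96  0.72  5.54] 40.526840686798096
match err px 0.28281813867124383 area 198 centroid [336.77777778  99.32323232] px/rad 26.872643457193846
[np.float64(-0.0318), np.float64(-0.0365), np.float64(-0.034), np.float64(-0.0361), np.float64(-0.0364)]
```

View pics/s2.png

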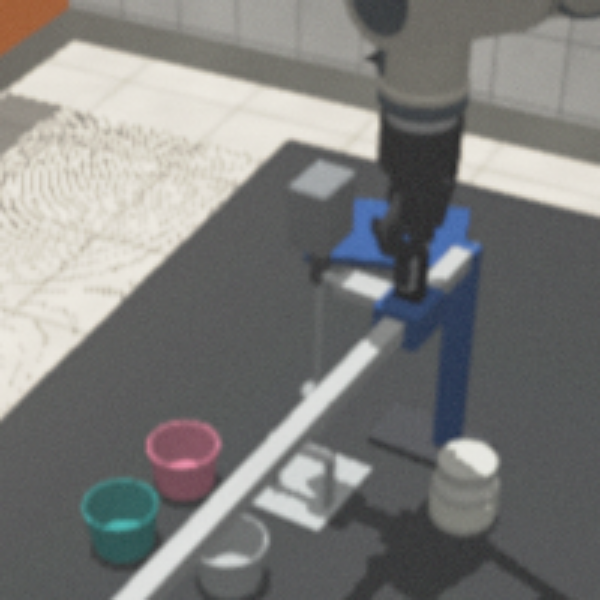

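Gripped: the fingers are on the tab and the head top face is at about (337,99). The angle bias at plumb is -0.035 rad with 0.002 noise. Now the drag over the bar and the first damping stroke, timed to the forward extreme.

```bash
sed -i 's/BIAS=0\./BIAS=-.035/' h.py; cat >>h.py <<'E'
def fit(t,a,w=None,off=None):
    """a = c + A cos(w(t-tp)), A>0; returns w,c,A,tp,rms"""
    t=np.array(t);a=np.array(a);k=np.isfinite(a);t,a=t[k],a[k];best=None
    for ww in ([w] if w else np.linspace(2.9,4.0,56)):
        M=np.c_[np.cos(ww*(t-t[0])),np.sin(ww*(t-t[0])),np.ones_like(t)]
        if off is None: s=np.linalg.lstsq(M,a,rcond=None)[0]
        else: s=np.r_[np.linalg.lstsq(M[:,:2],a-off,rcond=None)[0],off]
        r=np.sqrt(np.mean((M@s-a)**2))
        if best is None or r<best[-1]: best=(ww,s[2],np.hypot(s[0],s[1]),t[0]+np.arctan2(s[1],s[0])/ww,r)
    return best
def sample(y,dur,gap=.05):
    t0=manip.get_time();S=[]
    while manip.get_time()-t0<dur:
        S.append(theta(y))
        if gap: manip.hold(gap)
    return zip(*S)
def stroke(y1,tm,tau):
    """move to rail y1 with the stroke centred on time tm"""
    wait=tm-tau/2-manip.get_time()
    if wait>0.01: manip.hold(wait)
    t0=manip.get_time();manip.servo_line(W(0,y1,ZS),rate=abs(y1-ypos())/tau);t1=manip.get_time()
    print("stroke",round(t0,2),round(t1,2),"mid",round((t0+t1)/2-tm,3),"y",round(ypos(),4))
ZS=.3245
E
python3 - <<'E'
from h import *
import pickle
manip.servo_line(W(0,-.118,ZS),rate=.05)
y=-.118
while True:
    t,a=theta(ypos());print(round(t,2),round(ypos(),4),round(a,3))
    if a>-.17 and y>-.118 or y>-.07: break
    y+=.004;manip.servo_line(W(0,y,ZS),rate=.04)
t,a=map(list,sample(ypos(),.4,0))
print(np.round(a,3))
w,c,A,tp,r=fit(t,a,3.4,0.);print("A",A,"tp",tp,"now",manip.get_time(),r)
T=2*np.pi/3.4
while tp-.25<manip.get_time(): tp+=T
stroke(YT+.015,tp,.5)
t,a=map(list,sample(ypos(),2.2));f=fit(t,a);print(np.round(a,3));print("fit",f,"t",manip.get_time())
pickle.dump(f,open("f.pkl","wb"))
cv2.imwrite("pics/t3.png",manip.camera("top")["image"][:,:,::-1])
E
```

```text
6.73 -0.1176 -0.195
7.03 -0.1135 -0.208
7.33 -0.1095 -0.216
7.63 -0.1055 -0.212
7.93 -0.1015 -0.162
[-0.139 -0.104 -0.074 -0.039  0.002  0.041  0.077  0.101]
A 0.2184018326080365 tp 8.644757158394535 now 8.3833 0.0030975769004300143
stroke 8.39 9.04 mid 0.072 y 0.0057
[ 0.027 -0.003 -0.033 -0.06  -0.076 -0.086 -0.08  -0.068 -0.045 -0.015
  0.022  0.055  0.079  0.098  0.105  0.105  0.093  0.066  0.039  0.009
 -0.023 -0.052 -0.069]
fit (np.float64(3.42), np.float64(0.011213035869608581), np.float64(0.09577638292897327), np.float64(8.636898820384367), np.float64(0.0017795830727190456)) t 11.3417
```

View pics/t3.png

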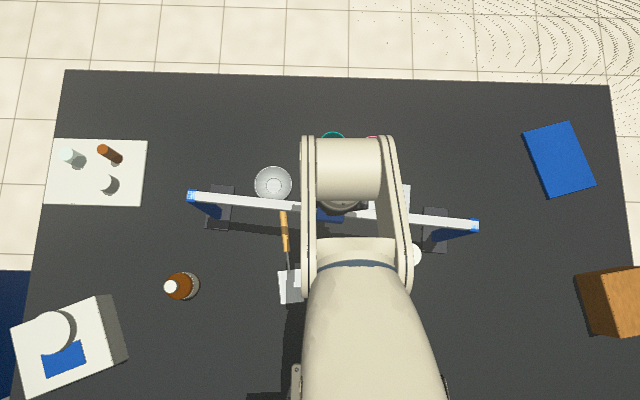

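Top view: the arm hides the head and cup, so I stay with the side camera. The unit is over the bar and swinging ±0.096 rad at 3.42 rad/s. Next are the paired damping strokes ending on target.

```bash
python3 - <<'E'
from h import *
import pickle
f=pickle.load(open("f.pkl","rb"));k=1.13
for it in range(3):
    w,c,A,tp,r=f;T=2*np.pi/w;p=ypos()-YT
    sg=1;tm=tp
    while tm-.3<manip.get_time(): tm+=T/2;sg=-sg
    p1=sg*(A/k+sg*p)/2
    print("plan",sg,"p",round(p,4),"->",round(p1,4))
    stroke(YT+p1,tm,.5);stroke(YT,tm+T/2,.5)
    t,a=map(list,sample(YT,2.4));f=fit(t,a,None if it<1 else 3.42);print("fit",np.round(f,4),"t",manip.get_time())
    if f[2]<.006: break
pickle.dump(f,open("f.pkl","wb"))
E
```

```text
plan 1 p 0.0155 -> 0.0501
stroke 12.06 12.72 mid 0.076 y 0.0404
stroke 12.98 13.62 mid 0.074 y -0.0107
fit [3.44000e+00 4.40000e-03 8.80000e-03 1.35698e+01 1.80000e-03] t 16.125
plan 1 p 0.0002 -> 0.004
stroke 16.98 17.65 mid 0.09 y -0.0062
stroke 17.88 18.5 mid 0.056 y -0.0102
fit [3.4200e+00 3.1000e-03 4.5000e-03 1.8177e+01 1.0000e-03] t 21.0
```

```bash
python3 - <<'E'
from h import *
import pickle
w,c,A,tp,r=pickle.load(open("f.pkl","rb"));w=3.42;k=1.13
T=2*np.pi/w;p=ypos()-YT;sg=1;tm=tp
while tm-.3<manip.get_time(): tm+=T/2;sg=-sg
stroke(YT+sg*A/k/2,tm,.5);stroke(YT,tm+T/2,.5)
t,a=map(list,sample(YT,3.6,.1));f=fit(t,a,3.42);print("fit",np.round(f,4),"t",manip.get_time(),"y",ypos()-YT)
c=manip.camera("side")
print("pred rim ctr",proj(c,np.r_[F["cup"],.055]),[proj(c,np.r_[F["cup"]+.04*(s*v),.055]).round(1).tolist() for s in(1,-1) for v in(ex,ey)],"ball",proj(c,W(.1,ypos(),.08)))
cv2.imwrite("pics/s4.png",cv2.resize(c["image"][110:260,240:390,::-1],(600,600),interpolation=cv2.INTER_CUBIC))
pickle.dump(f,open("f.pkl","wb"))
E
```

```text
stroke 21.6 22.35 mid 0.124 y -0.0083
stroke 22.52 23.11 mid 0.043 y -0.0101
fit [3.42000e+00 2.00000e-03 2.00000e-03 2.28721e+01 1.20000e-03] t 26.7083 y 0.0003896715575055481
pred rim ctr [306.90824992 219.3395982 ] [[296.1, 214.6], [299.6, 227.2], [318.0, 224.1], [313.9, 211.7]] ball [306.51476383 213.41939874]
```

View pics/s4.png

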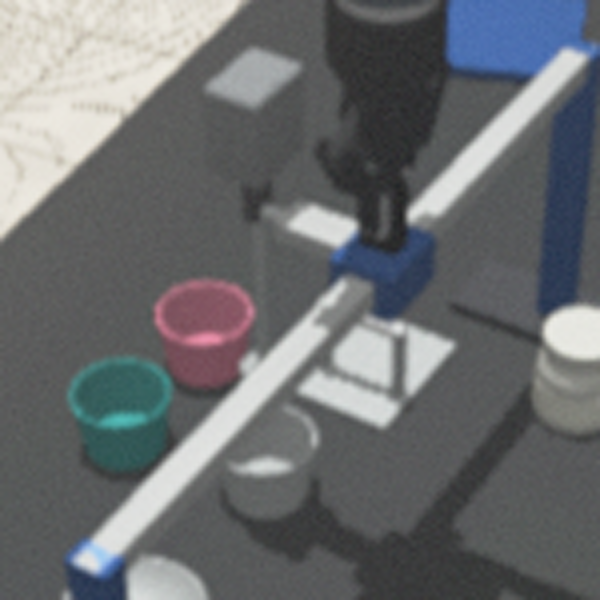

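The cup's right rim edge is at (319.8, ~219), against a predicted 320.0, so the cup position holds. The unit hangs over it with a residual swing of 0.002 rad. I hold a little longer, then release and withdraw.

```bash
python3 - <<'E'
from h import *
manip.hold(2.5)
manip.command_gripper(.05)
p=manip.get_position()
manip.servo_line(np.r_[p[:2],.40],rate=.08)
manip.command_gripper(.085)
t,a=map(list,sample(YT,2.4,.1));print("fit",np.round(fit(t,a,3.42),4))
manip.servo_line(np.r_[p[:2],.48],rate=.15)
manip.servo_line(W(-.12,-.2,.48),rate=.2)
manip.hold(.3)
c=manip.camera("top");print(manip.get_time(),manip.get_contact_force().round(1))
cv2.imwrite("pics/t5.png",cv2.resize(c["image"][120:260,240:440,::-1],(800,560),interpolation=cv2.INTER_CUBIC))
print("tab top pred",proj(c,W(0,YT,.335)),"head top",proj(c,W(.1,YT,.385)))
E
```

```text
fit [3.42000e+00 1.90000e-03 1.80000e-03 3.19391e+01 1.20000e-03]
36.0667 [0.5 0.4 0.3]
tab top pred [339.32887324 205.48928472] head top [346.02892888 150.96541285]
```

View pics/t5.png

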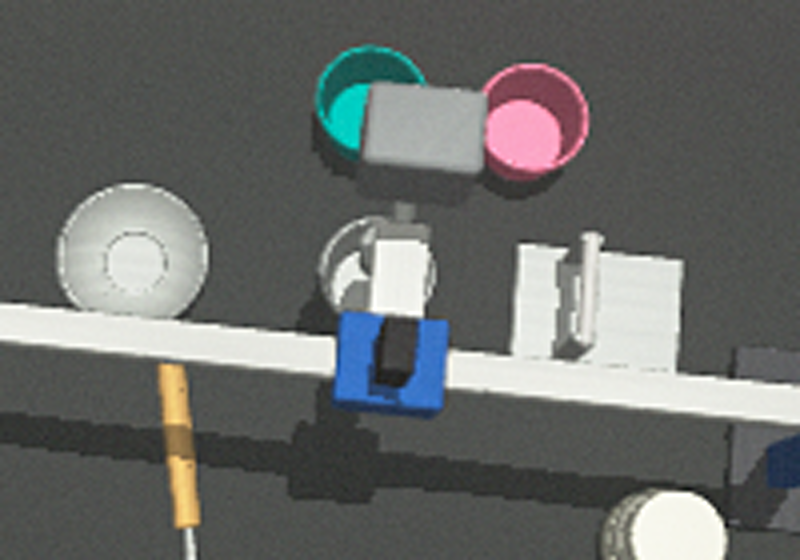

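The carriage tab is at (339.5,206) and the head at (346.5,151), both where predicted over the cup. The gripper is clear, so I hand in.

```bash
python3 -c "
from rig import manip
print(manip.sign_off())"
```

```text
the job is handed in; nothing more can be done
None
```

The job is handed in: the spindle hangs over the centre of the deep steel cup with about 0.002 rad of swing left, the tab is released and the gripper is withdrawn, all done by about 36 s of the 54 s allowed.

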